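# Break down the fixture stack into its nests

### The job

Take the stack of four machined parts apart from the top down, one part at a time, and set each part flat on the bottom of the recess of the blue nest that matches its outline and size: first the bushing, then the square block, then the round flange and last the rectangular base block. Set the parts down rather than dropping them, and leave the two balls on stands standing where they are.

Things in the scene. Friction and masses are not known exactly. Their poses are not given: they have to be found in the camera images.
- base_block: Rectangular aluminium block, 110 (along its x) x 64 (along its y) x 28 mm high, four dark bolt holes at the corners; bottom of the stack, standing on the bench. Origin: centre of the underside; z up. About 0.5 kg.
- flange: Dark anodised aluminium round disc, 60 diameter x 28 mm high, lying on the base block. Origin: centre of the underside; z up. About 0.21 kg.
- bearing_block: Square aluminium block, 38 x 38 x 28 mm high, sides along its x and y, four small dark holes; lies on the flange, turned at will. Origin: centre of the underside; z up. About 0.11 kg.
- bushing: Small brass cylinder, 24 diameter x 28 mm high, dark bore drawn on its top; stands on top of the stack. Origin: centre of the underside; z up. About 0.06 kg.
- base_nest: Blue plastic plate with a black-lined recess, fixed to the bench, 150 (x) x 104 (y) x 14 mm high, with a rectangular recess 122 (x) x 76 (y), 7 mm deep, in the middle (recess floor 7 mm above the bench). Origin: centre of the underside; z up. Place of the base block.
- flange_nest: Blue plastic plate with a black-lined recess, fixed to the bench, 100 x 100 x 14 mm high, with a round recess 74 diameter, 7 mm deep (floor 7 mm above the bench), in the middle. Origin: centre of the underside; z up. Place of the flange.
- block_nest: Blue plastic plate with a black-lined recess, fixed to the bench, 82 x 82 x 14 mm high, with a square recess 52 x 52, sides along its x and y, 7 mm deep (floor 7 mm above the bench), in the middle. Origin: centre of the underside; z up. Place of the square block.
- bushing_nest: Blue plastic plate with a black-lined recess, fixed to the bench, 74 x 74 x 14 mm high, with a round recess 38 diameter, 7 mm deep (floor 7 mm above the bench), in the middle. Origin: centre of the underside; z up. Place of the bushing.
- mirror_ball: Bystander: polished steel ball, 40 mm diameter, on a thin brass post with a round dark foot 50 mm diameter; 75 mm high, loose. Origin: centre of the underside of the foot; z up.
- grey_ball: Bystander: matt grey ball, 40 mm diameter, on a thin brass post with a round dark foot 50 mm diameter; 75 mm high, loose. Origin: centre of the underside of the foot; z up.

How it is judged:
By the outcome, as a careful person would: the job done as asked, in the order asked, and still so for the second after the job is handed in, with the robot touching nothing.
It also fails if it takes over 115 s, if anything falls off the work surface, if the arm or the gripper's body presses on something with over 40 N, if the wrist force passes 120 N, or if a joint passes its speed limit or range.

### The arm

A 6-joint arm with a two-finger parallel gripper is mounted at the origin on the work surface. World frame = base frame: x ahead of the robot, y to its left, z up, the work surface at z = 0. Lengths are in m, angles in rad, forces in N, time in s.
With the tool pointing down it reaches from about 0.275 to 0.975 m from the base axis. Payload 8.4 kg.
Tool frame: the origin (TCP) lies on the centre line of the jaws, within the pads' length; the fingertips stand 22 mm ahead of it and the grasp point (between the pads) lies 3 mm ahead of it; z points along the fingers, y is the line along which they close (so a half turn about z gives the same grasp; the last joint's range is limited). The gripper opens to 92 mm and grips with 3 to 60 N. Pads are 20 mm wide; open, the fingers measure 128 mm over their backs; the gripper's body (75 mm by 189 mm) begins 69 mm behind the grasp point.
Start: joints at [-1.245, 0.353, 1.633, -0, 1.155, -0.002], TCP at [0.201, -0.592, 0.237] pointing down, gripper open.
Joint ranges: [-2.63, 2.63], [-0.92, 2.1], [0.06, 2.66], [-1.3, 4.44], [0, 2.69], [-3.02, 3.02]. Speed limits (rad/s): [2.22, 2.22, 2.79, 3.14, 3.14, 3.14].

### API

Orientations are given as a unit quaternion [x, y, z, w].
In Python, from cell import manip gives the robot as it stands.
- The arm moves only by the shell command python3 drive.py 'ROWS'. ROWS is a JSON list of rows, 1 to 12 of them, each of 7 numbers: a rotation vector rx, ry, rz in rad, then dx, dy, dz in m, then the opening from 0.0 (shut) to 1.0 (fully open); each row is the pose to reach, as a shift and turn from the pose commanded when the command began, along the tool's axes at that moment; what a row does not reach only later rows make up. A row lasts 1/12 s, in which the tool goes at most 0.0417 m and 0.125 rad, less where a joint would pass 70% of its speed; a pose out of reach is approached as far as the arm can. The fingers move at their own pace and stop on an object; the grip force is fixed at half the most. Time passes only in rows, so rows that do not move let the fingers close. It prints the time, the measured TCP pose, the force, the opening and the grip force at its end.
- manip.read_state(): the state, without advancing time (a new reading comes with each control period).
- manip.read_camera(name): name is "side" or "top"; returns the picture (384x512x3 uint8, red, green, blue); there is no depth.
- manip.get_calibration(name): a dict with "fx", "fy", "cx", "cy" (pixels), "cam_to_world" (4x4, takes a point from camera to world coordinates). Camera axes: x right, y down, z forward; pixel columns grow to the right and rows downward; lengths in m; the calibration is good to about 2 mm. A picture is of the moment at which its call begins. get_calibration takes no time and is no camera call.
- manip.close_job(): hands the job in; it is judged then, once.
The state is a dict: "clock": time; "q": joint angles; "joint_vel": joint speeds; "joint_torque": joint torques, N m; "tcp_pos": TCP position; "orientation": TCP orientation; "contact_force": force on the tool from outside, world axes, zero at the start; "torque": the same for the moment, N m; "width": opening from 0.0 (shut) to 1.0 (fully open); "grasp_force": force on a finger pad.
Only numpy, scipy, OpenCV 4.12 (cv2) and the standard library are available. Lean on these libraries where they do the work, as an engineer would, in place of code of your own. Each camera call takes 0.05 s, during which the arm holds its last target. There are 200 camera calls.

## Working session

There is one attempt and no reset: what is moved stays moved. The work goes in short steps, Python scripts to look and compute and a shell command to move; the robot and the scene stay as the last step left them, time stands still between calls to the robot, and variables do not carry over. Pictures are saved under pics/ and viewed, at most 16 in all, crops included, and the job is handed in when it is done.

```bash
ls; mkdir -p pics
python3 - <<'E'
from cell import manip
import cv2,numpy as np
for n in("side","top"):
    im=manip.read_camera(n); np.save(f"pics/{n}0.npy",im); cv2.imwrite(f"pics/{n}0.png",im[:,:,::-1])
    c=manip.get_calibration(n); print(n,c["fx"],c["fy"],c["cx"],c["cy"],np.round(c["cam_to_world"],4).tolist())
s=manip.read_state(); print({k:np.round(v,3).tolist() for k,v in s.items()})
E
```

```text
cell.py
drive.py
pics
side 442.0672636482758 442.0672636482758 255.2700595545871 201.4790634677266 [[-0.9703, -0.1785, 0.1635, 0.4046], [-0.2415, 0.6676, -0.7043, 0.6424], [0.0165, -0.7228, -0.6909, 0.724], [0.0, 0.0, 0.0, 1.0]]
top 351.59893710580945 351.59893710580945 253.80458119658203 185.66139625922943 [[0.0073, -0.9902, 0.1391, 0.4472], [-0.9998, -0.0048, 0.0182, -0.019], [-0.0173, -0.1393, -0.9901, 0.9629], [0.0, 0.0, 0.0, 1.0]]
{'clock': 0.1, 'q': [-1.245, 0.354, 1.634, 0.0, 1.155, -0.002], 'joint_vel': [0.003, -0.002, -0.0, -0.001, -0.001, 0.0], 'joint_torque': [0.001, -59.49, -33.493, 0.07, 0.018, -0.0], 'tcp_pos': [0.201, -0.591, 0.236], 'orientation': [0.987, 0.163, -0.0, -0.001], 'contact_force': [-0.212, 0.128, 0.022], 'torque': [0.014, -0.027, 0.043], 'grasp_force': 0.0, 'width': 0.998}
```

View pics/side0.png

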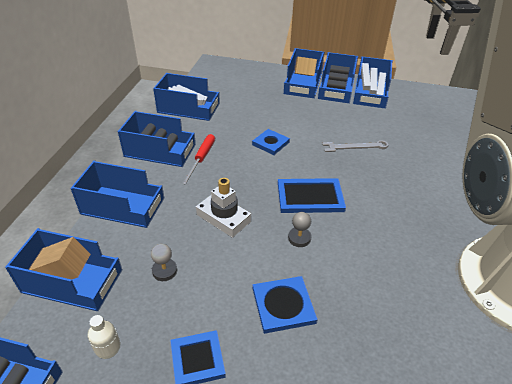

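View pics/top0.png

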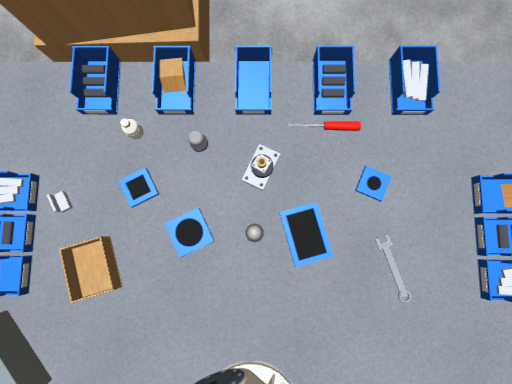

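Both views show the stack (side 224,200; top 262,165), the nests (top: bushing 374,183; base 306,234; flange 190,232; block 139,187) and the balls (top: 254,232 and 198,141). I'll measure the recesses and look at the stack enlarged.

```bash
cat > h.py <<'E'
from cell import manip
import cv2,numpy as np
C={n:manip.get_calibration(n) for n in("side","top")}
def ray(n,p):
    c=C[n];M=np.array(c["cam_to_world"])
    d=M[:3,:3]@np.array([(p[0]-c["cx"])/c["fx"],(p[1]-c["cy"])/c["fy"],1]);return M[:3,3],d/np.linalg.norm(d)
def plane(n,p,z):
    o,d=ray(n,p);return o+d*(z-o[2])/d[2]
def tri(ps,pt):
    (a,d),(b,e)=ray("side",ps),ray("top",pt)
    s=np.linalg.lstsq(np.c_[d,-e],b-a,rcond=None)[0];p,q=a+d*s[0],b+e*s[1]
    return (p+q)/2,np.linalg.norm(p-q)
def blob(mask,seed,r=60):
    k,l,st,ce=cv2.connectedComponentsWithStats(mask.astype(np.uint8),connectivity=4)
    best=min((i for i in range(1,k) if st[i,4]>25),key=lambda i:np.hypot(*(ce[i]-seed)))
    return (l==best).astype(np.uint8),ce[best],st[best,4]
def contour(m):return max(cv2.findContours(m,cv2.RETR_EXTERNAL,cv2.CHAIN_APPROX_NONE)[0],key=len)[:,0].astype(float)
def onplane(n,cn,z):return np.array([plane(n,p,z)[:2] for p in cn])
E
python3 - <<'E'
from h import *
N={"bushing":((270,141),(374,183)),"base":((311,195),(306,234)),"flange":((284,303),(190,232)),"block":((197,357),(139,187))}
I={n:np.load(f"pics/{n}0.npy") for n in C}
for k,(s,t) in N.items():
    cs={}
    for n,p in(("side",s),("top",t)):
        m=I[n].max(2)<70
        b,c,a=blob(m,p); cn=onplane(n,contour(b),.014)
        (x,y),(w,h),ang=cv2.minAreaRect((cn*1000).astype(np.float32))
        cs[n]=c; print(k,n,np.round(c,1),a,"rect",np.round([x,y,w,h,ang],1))
    P,e=tri(cs["side"],cs["top"]);print("   tri",np.round(P*1000,1),"gap",round(e*1000,1))
for n,(u,v,w) in {"side":(224,203,34),"top":(262,165,28)}.items():
    cv2.imwrite(f"pics/{n}_st.png",cv2.resize(I[n][v-w:v+w,u-w:u+w,::-1],(560,560),interpolation=cv2.INTER_CUBIC))
a=cv2.hconcat([cv2.imread("pics/side_st.png"),cv2.imread("pics/top_st.png")]);cv2.imwrite("pics/st.png",cv2.resize(a,(800,400)))
E
```

```text
bushing side [270.4 140. ] 60 rect [ 591.  -327.2   30.1   27.7   13.1]
bushing top [373.6 183. ] 118 rect [ 589.4 -326.3   32.1   29.5   43.6]
   tri [ 590.2 -326.3   14.5] gap 1.8
base side [310.2 193.6] 989 rect [ 453.3 -142.4  119.2   66.7   15. ]
base top [306. 234.] 1201 rect [ 451.6 -141.6  118.    71.5   15.9]
   tri [ 452.  -141.7   13.5] gap 2.1
flange side [283.2 302.5] 940 rect [455.3 170.5  69.6  68.1  14.6]
flange top [189.  232.1] 530 rect [454.1 171.5  69.3  64.7   1.6]
   tri [454.6 171.5  14.1] gap 1.7
block side [196.6 357.2] 809 rect [576.5 314.2  50.3  48.7  27.6]
block top [137.9 186.8] 299 rect [576.  316.   46.7  47.4  27.4]
   tri [575.8 315.6  15.3] gap 0.4
```

View pics/st.png

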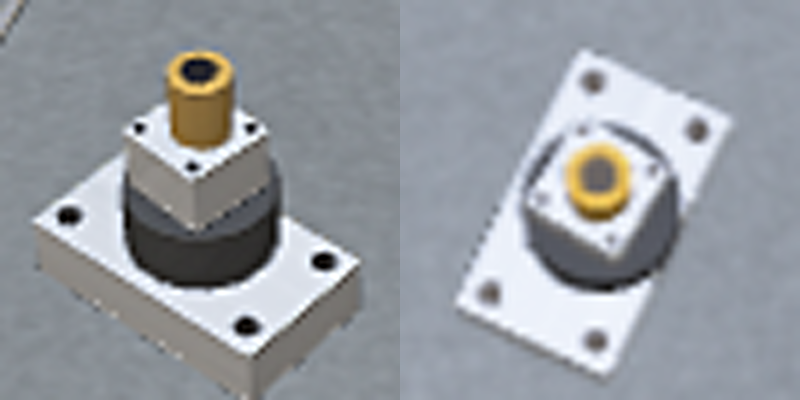

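The crops show the bore centre at about side (223,180) and top (261,161), plus clear corners on the block and base. The recesses triangulate to z≈14 mm, as they should.

```bash
cat >> h.py <<'E'
def go(x,y,z,yaw=None):
    "rows figures: rz, dx,dy,dz in tool axes to world target (yaw deg of tool x, jaw line = yaw-90)"
    from scipy.spatial.transform import Rotation as R
    s=manip.read_state();r=R.from_quat(s["orientation"]).as_matrix();d=r.T@(np.array([x,y,z])-s["tcp_pos"])
    psi=np.degrees(np.arctan2(r[1,0],r[0,0]))
    t=0 if yaw is None else (psi-yaw+90)%180-90
    print("psi %.1f rz %.3f d"%(psi,np.radians(t)),np.round(d,4),"tilt",np.round(r[:,2],3),"rowsneeded %.1f"%max(np.linalg.norm(d)/.0417,abs(np.radians(t))/.125))
E
python3 - <<'E'
from h import *
f=lambda p:(190+(p[0]+.5)/5.882-.5,169+(p[1]+.5)/5.882-.5)
g=lambda p:(234+(p[0]-400+.5)/7.143-.5,137+(p[1]+.5)/7.143-.5)
def P(n,a,b):
    p,e=tri(f(a),g(b));print(n,np.round(p*1000,1),"gap",round(e*1000,1))
P("bore",(199,70),(599,175))
for n,L,z in(("baseS",[(33,221),(250,350),(358,262)],.028),("blockS",[(125,130),(196,178),(268,130)],.084)):
    print(n,[np.round(plane("side",f(p),z)*1000,1)[:2].tolist() for p in L])
for n,L,z in(("baseT",[(585,50),(733,122),(607,377),(458,303)],.028),("blockT",[(583,118),(670,160),(612,258),(527,198)],.084)):
    print(n,[np.round(plane("top",g(p),z)*1000,1)[:2].tolist() for p in L])
for p in((254,232),(198,141)):print("ball",np.round(plane("top",p,.055)*1000))
E
```

```text
bore [627.7 -21.7 116. ] gap 0.8
baseS [[696.0, -17.4], [597.3, 25.8], [570.5, -28.0]]
blockS [[656.2, -17.9], [623.8, -0.2], [605.9, -31.4]]
baseT [[694.7, -16.5], [666.7, -72.9], [568.7, -25.4], [596.5, 30.9]]
blockT [[654.9, -16.1], [639.6, -47.2], [604.0, -26.6], [625.6, 3.8]]
ball [455.  -4.  55.]
ball [694. 147.  55.]
```

```bash
python3 -c "
from h import *
print(plane('top',(261.4,161),.112),plane('side',(223.4,180.5),.112))
go(.628,-.0217,.2)"
```

```text
[ 0.62828116 -0.02170771  0.112     ] [ 0.62961399 -0.02610759  0.112     ]
psi 18.8 rz 0.000 d [ 0.5876 -0.4018  0.0364] tilt [-0.     0.001 -1.   ] rowsneeded 17.1
```

```bash
python3 drive.py '[[0,0,0,0.2,-0.137,0.01,1],[0,0,0,0.4,-0.274,0.02,1],[0,0,0,0.4,-0.274,0.02,1],[0,0,0,0.4,-0.274,0.02,1],[0,0,0,0.4,-0.274,0.02,1],[0,0,0,0.4,-0.274,0.02,1],[0,0,0,0.4,-0.274,0.02,1],[0,0,0,0.4,-0.274,0.02,1],[0,0,0,0.4,-0.274,0.02,1],[0,0,0,0.4,-0.274,0.02,1],[0,0,0,0.4,-0.274,0.02,1],[0,0,0,0.4,-0.274,0.02,1]]'; python3 -c "
from h import *
go(.628,-.0225,.2)"
```

```text
clock: 1.1
tcp_pos: [0.4932, -0.2005, 0.2163]
orientation: [0.987, 0.164, 0.0, -0.0]
contact_force: [0.4, 0.2, -0.4]
width: 1.0
grasp_force: 0.0
psi 18.8 rz 0.000 d [ 0.1851 -0.1249  0.0165] tilt [ 0.     0.001 -1.   ] rowsneeded 5.4
```

```bash
python3 drive.py '[[0,0,0,0.185,-0.125,0.016,1],[0,0,0,0.185,-0.125,0.016,1],[0,0,0,0.185,-0.125,0.016,1],[0,0,0,0.185,-0.125,0.016,1],[0,0,0,0.185,-0.125,0.016,1],[0,0,0,0.185,-0.125,0.016,1],[0,0,0,0.185,-0.125,0.016,1],[0,0,0,0.185,-0.125,0.016,1],[0,0,0,0.185,-0.125,0.016,1]]'
python3 - <<'E'
from h import *
go(.628,-.0225,.116)
for n in C:
    im=manip.read_camera(n);cv2.imwrite(f"pics/{n}1.png",im[:,:,::-1])
a=cv2.imread("pics/side1.png")[100:260,130:330];b=cv2.imread("pics/top1.png")[85:245,160:360]
cv2.imwrite("pics/c1.png",cv2.hconcat([cv2.resize(a,None,fx=2,fy=2),cv2.resize(b,None,fx=2,fy=2)]))
E
```

```text
clock: 1.85
tcp_pos: [0.6256, -0.0267, 0.2003]
orientation: [0.987, 0.163, -0.001, 0.0]
contact_force: [-0.9, -0.7, -0.3]
width: 0.997
grasp_force: 0.0
psi 18.8 rz 0.000 d [ 0.0037 -0.0032  0.0843] tilt [-0.001 -0.    -1.   ] rowsneeded 2.0
```

View pics/c1.png

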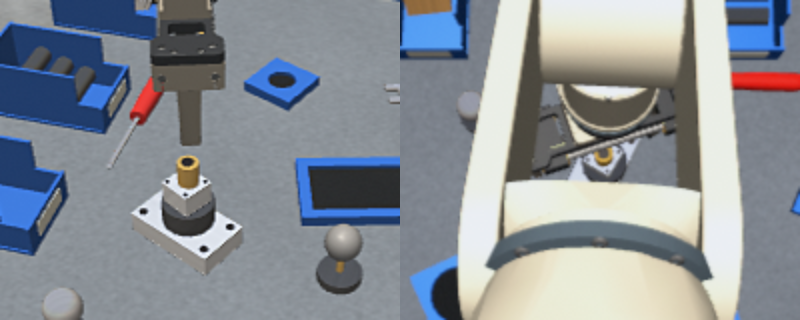

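The gripper hangs centred over the bushing (crop 187,165 left). Lowering and gripping.

```bash
python3 drive.py '[[0,0,0,0.003,-0.003,0.03,1],[0,0,0,0.003,-0.003,0.06,1],[0,0,0,0.003,-0.003,0.08,1],[0,0,0,0.003,-0.003,0.084,1],[0,0,0,0.003,-0.003,0.084,1],[0,0,0,0.003,-0.003,0.084,0.5],[0,0,0,0.003,-0.003,0.084,0],[0,0,0,0.003,-0.003,0.084,0],[0,0,0,0.003,-0.003,0.084,0],[0,0,0,0.003,-0.003,0.084,0],[0,0,0,0.003,-0.003,0.084,0],[0,0,0,0.003,-0.003,0.084,0]]'; python3 -c "
from h import *
go(.628,-.0225,.116)"
```

```text
clock: 2.95
tcp_pos: [0.6286, -0.0218, 0.1168]
orientation: [0.987, 0.163, 0.0, 0.0]
contact_force: [-1.0, 0.1, -0.2]
width: 0.517
grasp_force: 0.0
psi 18.8 rz 0.000 d [-0.0008  0.0005  0.0008] tilt [ 0. -0. -1.] rowsneeded 0.0
```

```bash
python3 drive.py '[[0,0,0,0,0,0,0],[0,0,0,0,0,0,0],[0,0,0,0,0,0,0],[0,0,0,0,0,0,0],[0,0,0,0,0,0,0],[0,0,0,0,0,0,0],[0,0,0,0,0,0,0]]'; python3 -c "
from h import *
go(.59,-.3265,.2)"
```

```text
clock: 3.53
tcp_pos: [0.6285, -0.0218, 0.1165]
orientation: [0.987, 0.163, -0.0, -0.0]
contact_force: [-0.6, 1.2, -0.4]
width: 0.25
grasp_force: 30.0
psi 18.8 rz 0.000 d [-0.1345  0.2761 -0.0835] tilt [-0. -0. -1.] rowsneeded 7.6
```

```bash
python3 drive.py '[[0,0,0,0,0,-0.01,0],[0,0,0,0,0,-0.04,0],[0,0,0,0,0,-0.06,0],[0,0,0,-0.02,0.04,-0.06,0],[0,0,0,-0.04,0.08,-0.06,0],[0,0,0,-0.055,0.115,-0.06,0],[0,0,0,-0.075,0.15,-0.06,0],[0,0,0,-0.09,0.187,-0.06,0],[0,0,0,-0.11,0.22,-0.06,0],[0,0,0,-0.125,0.25,-0.06,0],[0,0,0,-0.1345,0.276,-0.06,0],[0,0,0,-0.1345,0.276,-0.06,0]]'
python3 - <<'E'
from h import *
go(.59,-.3265,.045)
im={n:manip.read_camera(n) for n in C}
a=im["side"][70:190,200:350,::-1];b=im["top"][85:245,160:360,::-1]
cv2.imwrite("pics/c2.png",cv2.hconcat([cv2.resize(a,(400,320)),cv2.resize(b,(400,320))]))
E
```

```text
clock: 4.53
tcp_pos: [0.5894, -0.3316, 0.1774]
orientation: [0.987, 0.161, 0.0, 0.001]
contact_force: [-0.8, 1.0, -1.1]
width: 0.253
grasp_force: 30.0
psi 18.6 rz 0.000 d [ 0.0021 -0.005   0.1324] tilt [ 0.001 -0.002 -1.   ] rowsneeded 3.2
```

View pics/c2.png

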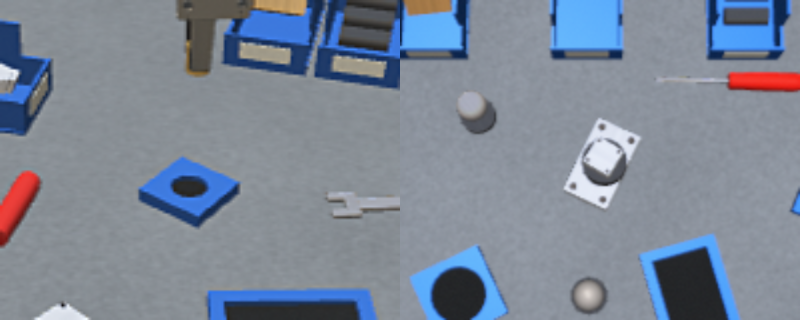

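The bushing is held between the fingers over the nest (crop 190,185), and the rest of the stack is undisturbed. Lowering.

```bash
python3 drive.py '[[0,0,0,0,0,0.03,0],[0,0,0,0,0,0.06,0],[0,0,0,0,0,0.09,0],[0,0,0,0,0,0.11,0],[0,0,0,0,0,0.12,0],[0,0,0,0,0,0.12,0],[0,0,0,0,0,0.12,0]]'
python3 - <<'E'
from h import *
go(.59,-.3265,.0395)
im={n:manip.read_camera(n) for n in C}
a=im["side"][90:180,210:330,::-1];b=im["top"][140:230,320:440,::-1]
cv2.imwrite("pics/c3.png",cv2.hconcat([cv2.resize(a,(400,300)),cv2.resize(b,(400,300))]))
E
```

```text
clock: 5.22
tcp_pos: [0.5905, -0.3256, 0.0571]
orientation: [0.987, 0.164, 0.0, -0.0]
contact_force: [0.5, -0.5, -0.3]
width: 0.247
grasp_force: 30.0
psi 18.8 rz 0.000 d [-0.0008  0.0006  0.0176] tilt [ 0.  0. -1.] rowsneeded 0.4
```

View pics/c3.png

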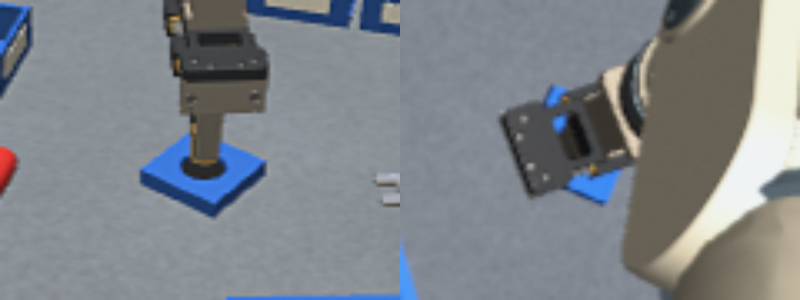

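The bushing hangs over the recess (crop 205,168). Final lowering.

```bash
python3 drive.py '[[0,0,0,0,0,0.008,0],[0,0,0,0,0,0.014,0],[0,0,0,0,0,0.016,0],[0,0,0,0,0,0.017,0],[0,0,0,0,0,0.0175,0],[0,0,0,0,0,0.0175,0]]'
```

```text
clock: 5.82
tcp_pos: [0.5897, -0.3263, 0.0395]
orientation: [0.987, 0.163, -0.0, -0.0]
contact_force: [-2.1, 2.1, 5.6]
width: 0.246
grasp_force: 30.0
```

```bash
python3 drive.py '[[0,0,0,0,0,0,0.4],[0,0,0,0,0,0,0.5],[0,0,0,0,0,0,0.6],[0,0,0,0,0,0,0.7],[0,0,0,0,0,0,0.8],[0,0,0,0,0,0,0.8],[0,0,0,0,0,-0.02,0.8],[0,0,0,0,0,-0.06,0.8],[0,0,0,0,0,-0.1,0.8],[0,0,0,0,0,-0.12,0.8],[0,0,0,0,0,-0.12,0.8]]'
python3 - <<'E'
from h import *
im={n:manip.read_camera(n) for n in C}
for n in im: np.save(f"pics/{n}2.npy",im[n])
a=im["side"][90:180,210:330,::-1]
b=im["top"][137:193,234:290,::-1];c=im["side"][169:237,190:258,::-1]
cv2.imwrite("pics/c4.png",cv2.hconcat([cv2.resize(x,s,interpolation=cv2.INTER_CUBIC) for x,s in((a,(240,280)),(c,(280,280)),(b,(280,280)))]))
E
```

```text
clock: 6.73
tcp_pos: [0.5928, -0.328, 0.165]
orientation: [0.987, 0.163, 0.003, 0.003]
contact_force: [1.6, -1.2, 0.4]
width: 0.805
grasp_force: 0.0
```

View pics/c4.png

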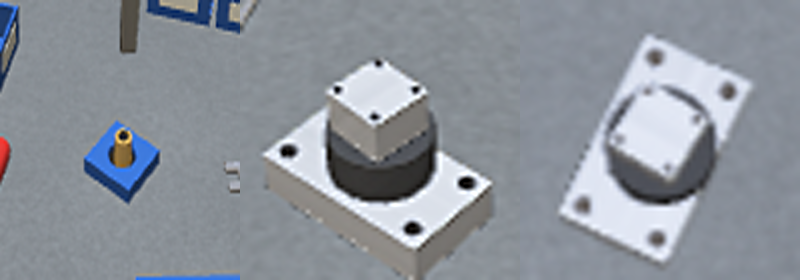

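The bushing stands in its nest recess (crop 123,150). The block on the stack shows four holes in the side crop: (377,63), (420,90), (374,117), (338,91).

Run:
```python
from h import *
S={n:np.load(f"pics/{n}2.npy") for n in C}
def holes(n,guess,z):
    g=cv2.cvtColor(S[n],cv2.COLOR_RGB2GRAY).astype(float);out=[]
    for p in guess:
        u,v=np.round(p).astype(int);w=g[v-2:v+3,u-2:u+3];k=np.clip(np.median(w)-w-8,0,None)
        yy,xx=np.mgrid[v-2:v+3,u-2:u+3];out.append(((xx*k).sum()/k.sum(),(yy*k).sum()/k.sum()))
    out=np.array(out);X=onplane(n,out,z);e=[X[(i+1)%4]-X[i] for i in range(4)]
    print(n,np.round(out,1).tolist(),"c",np.round(X.mean(0)*1000,1),"len",np.round([np.hypot(*q)*1000 for q in e],1),"ang",np.round([np.degrees(np.arctan2(q[1],q[0])) for q in e],1))
    return out.mean(0)
f=lambda p:(190+(p[0]-240+.5)/4.118-.5,169+(p[1]+.5)/4.118-.5)
g=lambda p:(234+(p[0]-520+.5)/5-.5,137+(p[1]+.5)/5-.5)
a=holes("side",[f(p) for p in((377,63),(420,90),(374,117),(338,91))],.084)
b=holes("top",[g(p) for p in((656,93),(697,120),(668,148),(617,138))],.084)
p,e=tri(a,b);print(np.round(p*1000,1),e)
# white top face of block + flange in top view
m=(S["top"].min(2)>205);bl,c,ar=blob(m,g((660,125)));q=onplane("top",contour(bl),.084)*1000
print(c,ar,cv2.minAreaRect(q.astype(np.float32)))
```

```text
side [[223.0, 183.1], [233.0, 190.2], [222.1, 197.7], [212.7, 190.7]] c [631.9 -25.4] len [31.9 32.8 30.4 32.5] ang [ 149.3   61.4  -31.3 -115.8]
top [[260.9, 154.4], [270.4, 161.3], [nan, nan], [251.6, 164.0]] c [nan nan] len [30.2  nan  nan 34.4] ang [-126.3    nan    nan  -43.2]
 ** On entry to DLASCL parameter number  4 had an illegal value
 ** On entry to DLASCL parameter number  4 had an illegal value
 ** On entry to DLASCL parameter number  4 had an illegal value
 ** On entry to DLASCL parameter number  4 had an illegal value
 ** On entry to DLASCL parameter number  5 had an illegal value
 ** On entry to DLASCL parameter number  4 had an illegal value<stdin>:7: RuntimeWarning: invalid value encountered in scalar divide
Traceback (most recent call last):
  File "h.py", line 11, in tri
    s=np.linalg.lstsq(np.c_[d,-e],b-a,rcond=None)[0];p,q=a+d*s[0],b+e*s[1]
      ~~~~~~~~~~~~~~~^^^^^^^^^^^^^^^^^^^^^^^^^^^^
numpy.linalg.LinAlgError: SVD did not converge in Linear Least Squares
```

Run:
```python
from h import *
p,e=tri((222.7,190.4),(261,162.6));print(np.round(p*1000,1),e, plane("top",(261,162.6),.084))
go(.631,-.0225,.165,61);go(.631,-.0225,.088,61)
```

```text
[629.8 -20.7  88.4] 0.0011571812513620331 [ 0.63008133 -0.02079539  0.084     ]
psi 18.8 rz -0.737 d [ 0.1364 -0.2748 -0.0053] tilt [ 0.002 -0.001 -1.   ] rowsneeded 7.4
psi 18.8 rz -0.737 d [ 0.1363 -0.2749  0.0717] tilt [ 0.002 -0.001 -1.   ] rowsneeded 7.6
```

```bash
python3 drive.py '[[0,0,-0.1,0.017,-0.035,0,0.8],[0,0,-0.2,0.034,-0.07,0,0.8],[0,0,-0.3,0.051,-0.105,0,0.8],[0,0,-0.4,0.068,-0.14,0,0.8],[0,0,-0.5,0.085,-0.175,0,0.8],[0,0,-0.6,0.102,-0.21,0,0.8],[0,0,-0.7,0.119,-0.245,0,0.8],[0,0,-0.737,0.136,-0.275,0,0.8],[0,0,-0.737,0.136,-0.275,0,0.8],[0,0,-0.737,0.136,-0.275,0,0.8],[0,0,-0.737,0.136,-0.275,0,0.8]]'
python3 - <<'E'
from h import *
go(.6305,-.0222,.088,61)
E
```

```text
clock: 7.75
tcp_pos: [0.6293, -0.0226, 0.1576]
orientation: [0.862, 0.508, -0.001, -0.001]
contact_force: [0.4, 0.2, 0.1]
width: 0.801
grasp_force: 0.0
psi 61.0 rz 0.000 d [0.001  0.001  0.0696] tilt [-0.003 -0.    -1.   ] rowsneeded 1.7
```

```bash
python3 drive.py '[[0,0,0,0.001,0.001,0.03,0.8],[0,0,0,0.001,0.001,0.055,0.8],[0,0,0,0.001,0.001,0.067,0.7],[0,0,0,0.001,0.001,0.07,0.5],[0,0,0,0.001,0.001,0.07,0],[0,0,0,0.001,0.001,0.07,0],[0,0,0,0.001,0.001,0.07,0],[0,0,0,0.001,0.001,0.07,0],[0,0,0,0.001,0.001,0.07,0],[0,0,0,0.001,0.001,0.07,0],[0,0,0,0.001,0.001,0.07,0],[0,0,0,0.001,0.001,0.07,0]]'
python3 - <<'E'
from h import *
go(.576,.315,.16,27.5)
E
```

```text
clock: 8.75
tcp_pos: [0.6325, -0.0221, 0.0904]
orientation: [0.862, 0.508, 0.001, 0.001]
contact_force: [-0.8, -2.5, 7.4]
width: 0.412
grasp_force: 29.9
psi 61.0 rz 0.585 d [ 0.2676 -0.2126 -0.0698] tilt [ 0.002 -0.    -1.   ] rowsneeded 8.4
```

```bash
python3 drive.py '[[0,0,0,0,0,0,0],[0,0,0,0,0,0,0]]'
python3 - <<'E'
from h import *
go(.576,.315,.15,27.5)
im={n:manip.read_camera(n) for n in C}
a=im["side"][150:230,180:280,::-1];b=im["top"][110:210,212:312,::-1]
cv2.imwrite("pics/c5.png",cv2.hconcat([cv2.resize(a,(400,320)),cv2.resize(b,(320,320))]))
E
```

```text
clock: 8.92
tcp_pos: [0.6325, -0.0221, 0.0904]
orientation: [0.862, 0.508, 0.001, 0.001]
contact_force: [-0.9, -2.1, 6.0]
width: 0.411
grasp_force: 29.9
psi 61.0 rz 0.585 d [ 0.2676 -0.2126 -0.0598] tilt [ 0.002 -0.    -1.   ] rowsneeded 8.3
```

View pics/c5.png

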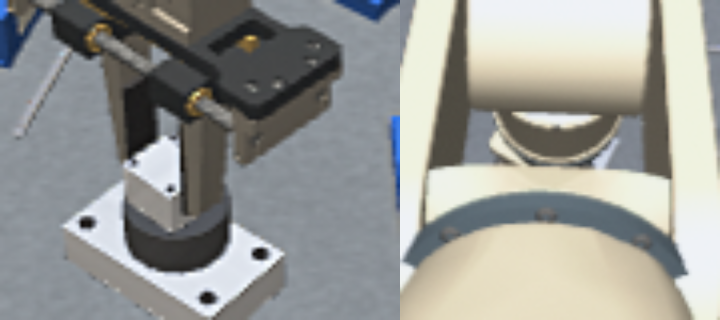

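The block is gripped across its two faces (crop 170,190), with opening 0.41 matching 38 mm. Lifting gently.

```bash
python3 drive.py '[[0,0,0,0,0,-0.005,0],[0,0,0,0,0,-0.02,0],[0,0,0,0,0,-0.045,0],[0,0,0,0,0,-0.06,0],[0,0,0,0,0,-0.06,0],[0,0,0,0,0,-0.06,0]]'
python3 - <<'E'
from h import *
go(.576,.315,.15,27.5)
im={n:manip.read_camera(n) for n in C}
a=im["side"][130:230,175:275,::-1];b=im["top"][110:210,212:312,::-1]
cv2.imwrite("pics/c6.png",cv2.hconcat([cv2.resize(a,(400,400)),cv2.resize(b,(400,400))]))
E
```

```text
clock: 9.52
tcp_pos: [0.632, -0.0218, 0.1498]
orientation: [0.862, 0.508, 0.001, 0.0]
contact_force: [1.0, -0.9, -1.7]
width: 0.406
grasp_force: 29.9
psi 61.0 rz 0.585 d [ 0.2674 -0.2122 -0.0003] tilt [ 0.002  0.    -1.   ] rowsneeded 8.2
```

View pics/c6.png

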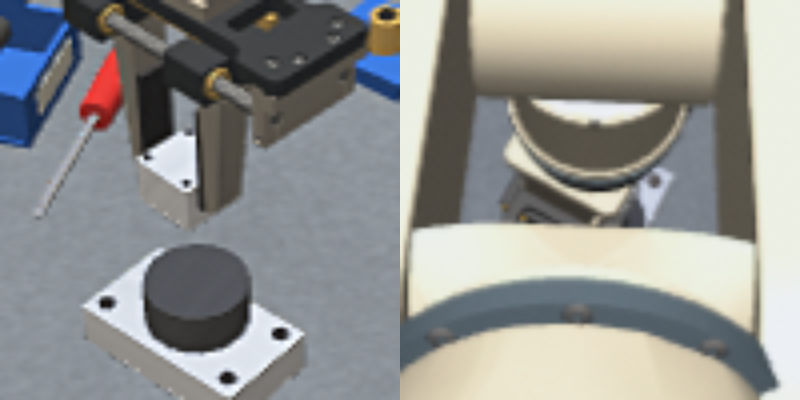

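The block is lifted clean and level (crop 175,195), and the flange and base stay put. Carrying it to the block nest.

```bash
python3 drive.py '[[0,0,0.05,0.02,-0.016,0,0],[0,0,0.12,0.05,-0.04,0,0],[0,0,0.18,0.08,-0.064,0,0],[0,0,0.25,0.11,-0.088,0,0],[0,0,0.32,0.14,-0.112,0,0],[0,0,0.39,0.17,-0.136,0,0],[0,0,0.45,0.2,-0.16,0,0],[0,0,0.52,0.23,-0.182,0,0],[0,0,0.585,0.255,-0.202,0,0],[0,0,0.585,0.2674,-0.2122,0,0],[0,0,0.585,0.2674,-0.2122,0,0],[0,0,0.585,0.2674,-0.2122,0,0]]'
python3 - <<'E'
from h import *
go(.576,.315,.042,27.5)
E
```

```text
clock: 10.62
tcp_pos: [0.5748, 0.3147, 0.1478]
orientation: [0.971, 0.239, -0.001, 0.0]
contact_force: [1.1, 0.0, -2.2]
width: 0.408
grasp_force: 29.9
psi 27.7 rz 0.003 d [0.0014 0.0003 0.1058] tilt [-0.002 -0.001 -1.   ] rowsneeded 2.5
```

```bash
python3 drive.py '[[0,0,0,0,0,0.03,0],[0,0,0,0,0,0.06,0],[0,0,0,0,0,0.08,0],[0,0,0,0,0,0.09,0],[0,0,0,0,0,0.09,0],[0,0,0,0,0,0.09,0]]'
python3 - <<'E'
from h import *
go(.576,.315,.0415,27.5)
im={n:manip.read_camera(n) for n in C}
a=im["side"][304:384,147:247,::-1];b=im["top"][147:227,90:190,::-1]
cv2.imwrite("pics/c7.png",cv2.hconcat([cv2.resize(a,(400,320)),cv2.resize(b,(400,320))]))
E
```

```text
clock: 11.12
tcp_pos: [0.5759, 0.3138, 0.0591]
orientation: [0.971, 0.237, -0.0, 0.0]
contact_force: [0.1, 0.6, -0.9]
width: 0.409
grasp_force: 29.9
psi 27.5 rz -0.001 d [ 0.0007 -0.001   0.0176] tilt [-0.001 -0.001 -1.   ] rowsneeded 0.4
```

View pics/c7.png

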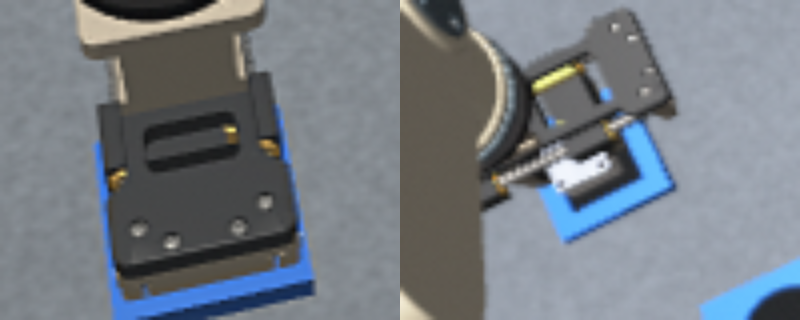

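The block is aligned with the square recess (top crop 590,165). Lowering.

```bash
python3 drive.py '[[0,0,0,0,0,0.008,0],[0,0,0,0,0,0.014,0],[0,0,0,0,0,0.0165,0],[0,0,0,0,0,0.0172,0],[0,0,0,0,0,0.0172,0],[0,0,0,0,0,0.0172,0]]'
```

```text
clock: 11.72
tcp_pos: [0.5756, 0.315, 0.0419]
orientation: [0.971, 0.238, 0.0, -0.0]
contact_force: [0.0, 0.5, -2.1]
width: 0.412
grasp_force: 29.9
```

```bash
python3 drive.py '[[0,0,0,0,0,0.0005,0],[0,0,0,0,0,0.001,0],[0,0,0,0,0,0.001,0],[0,0,0,0,0,0.001,0]]'
```

```text
clock: 12.05
tcp_pos: [0.5758, 0.315, 0.0415]
orientation: [0.971, 0.238, 0.0, -0.0]
contact_force: [-1.3, -0.6, 5.4]
width: 0.409
grasp_force: 29.9
```

Contact at the expected height. Release and rise.

```bash
python3 drive.py '[[0,0,0,0,0,0,0.5],[0,0,0,0,0,0,0.6],[0,0,0,0,0,0,0.8],[0,0,0,0,0,0,0.9],[0,0,0,0,0,0,1],[0,0,0,0,0,0,1],[0,0,0,0,0,-0.02,1],[0,0,0,0,0,-0.06,1],[0,0,0,0,0,-0.09,1],[0,0,0,0,0,-0.1,1],[0,0,0,0,0,-0.1,1]]'
python3 - <<'E'
from h import *
im={n:manip.read_camera(n) for n in C}
for n in im: np.save(f"pics/{n}3.npy",im[n])
a=im["side"][314:384,150:240,::-1];d=im["top"][147:227,90:190,::-1]
b=im["top"][137:193,234:290,::-1];c=im["side"][169:237,190:258,::-1]
cv2.imwrite("pics/c8.png",cv2.hconcat([cv2.resize(x,(s,260),interpolation=cv2.INTER_CUBIC) for x,s in((a,270),(c,260),(b,260))]))
# flange dark blobs
for n,p,z in(("side",(224,199),.056),("top",(261,163),.056)):
    m=im[n].max(2)<110; bl,ce,ar=blob(m,p); cn=contour(bl); print(n,ce,ar,cv2.boundingRect(bl),cv2.fitEllipse(cn.astype(np.float32)))
E
```

```text
clock: 12.97
tcp_pos: [0.5773, 0.3158, 0.1441]
orientation: [0.971, 0.238, 0.003, -0.001]
contact_force: [0.4, -1.3, 0.8]
width: 0.999
grasp_force: 0.0
side [223.84313725 204.04901961] 612 (211, 191, 27, 27) ((223.84808349609375, 204.0462188720703), (26.82227897644043, 27.2318058013916), 64.71490478515625)
top [261.96833773 166.09498681] 379 (252, 155, 21, 23) ((261.9656677246094, 166.09835815429688), (20.527732849121094, 21.665048599243164), 171.58853149414062)
```

View pics/c8.png

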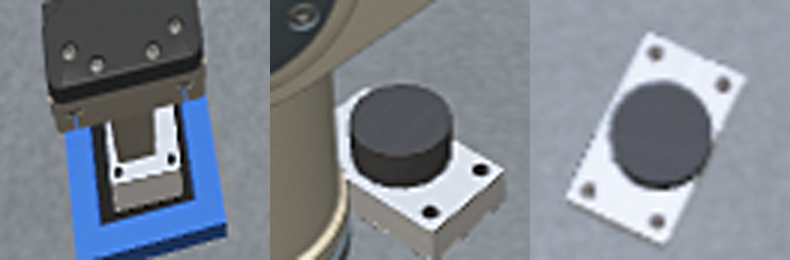

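The block sits in its recess (crop 148,170). The flange is a clear dark disc, and the base block is undisturbed.

Run:
```python
from h import *
a,b=(223.84,204.05),(261.97,166.1)
p,e=tri(a,b);print(p,e,plane("top",b,.042),plane("side",a,.042))
# side top face of the flange, separately: lighter dark
I=np.load("pics/side3.npy");g=cv2.cvtColor(I,cv2.COLOR_RGB2GRAY);print(g[190:220:2,224])
go(.624,-.021,.15);go(.624,-.021,.06)
```

```text
[ 0.62936386 -0.02339602  0.04542157] 0.0014157933926114577 [ 0.62932561 -0.0235069   0.042     ] [ 0.63123446 -0.02679174  0.042     ]
[149  81  83  83  82  82  84  85  84  84  48  52  51  44 186]
psi 27.5 rz 0.000 d [-0.1117  0.3203 -0.0098] tilt [-0. -0. -1.] rowsneeded 8.1
psi 27.5 rz 0.000 d [-0.1116  0.3202  0.0802] tilt [-0. -0. -1.] rowsneeded 8.4
```

```bash
python3 drive.py '[[0,0,0,-0.014,0.038,0,1],[0,0,0,-0.028,0.076,0,1],[0,0,0,-0.042,0.115,0,1],[0,0,0,-0.055,0.153,0,1],[0,0,0,-0.069,0.19,0,1],[0,0,0,-0.083,0.23,0,1],[0,0,0,-0.097,0.27,0,1],[0,0,0,-0.108,0.305,0,1],[0,0,0,-0.108,0.325,0,1],[0,0,0,-0.108,0.325,0,1],[0,0,0,-0.108,0.325,0,1]]'
python3 - <<'E'
from h import *
go(.6293,-.024,.06)
E
```

```text
clock: 13.98
tcp_pos: [0.6287, -0.0242, 0.1386]
orientation: [0.972, 0.236, -0.002, -0.001]
contact_force: [-0.1, 1.1, -0.2]
width: 1.004
grasp_force: 0.0
psi 27.4 rz 0.000 d [0.0009 0.0002 0.0786] tilt [-0.003  0.    -1.   ] rowsneeded 1.9
```

```bash
python3 drive.py '[[0,0,0,0,0,0.03,1],[0,0,0,0,0,0.06,1],[0,0,0,0,0,0.075,1],[0,0,0,0,0,0.0795,0.9],[0,0,0,0,0,0.0795,0.6],[0,0,0,0,0,0.0795,0],[0,0,0,0,0,0.0795,0],[0,0,0,0,0,0.0795,0],[0,0,0,0,0,0.0795,0],[0,0,0,0,0,0.0795,0],[0,0,0,0,0,0.0795,0],[0,0,0,0,0,0.0795,0]]'
python3 - <<'E'
from h import *
go(.4546,.1713,.13)
E
```

```text
clock: 14.98
tcp_pos: [0.6307, -0.0231, 0.0626]
orientation: [0.971, 0.238, 0.001, 0.0]
contact_force: [-0.4, 1.7, 6.8]
width: 0.644
grasp_force: 30.0
psi 27.5 rz 0.000 d [-0.0664 -0.2537 -0.0677] tilt [ 0.002  0.    -1.   ] rowsneeded 6.5
```

```bash
python3 drive.py '[[0,0,0,0,0,-0.005,0],[0,0,0,0,0,-0.03,0],[0,0,0,0,0,-0.06,0],[0,0,0,0,0,-0.08,0],[0,0,0,-0.008,-0.032,-0.085,0],[0,0,0,-0.018,-0.07,-0.085,0],[0,0,0,-0.028,-0.108,-0.085,0],[0,0,0,-0.038,-0.146,-0.085,0],[0,0,0,-0.048,-0.184,-0.085,0],[0,0,0,-0.058,-0.222,-0.085,0],[0,0,0,-0.0664,-0.2537,-0.085,0],[0,0,0,-0.0664,-0.2537,-0.085,0]]'; python3 drive.py '[[0,0,0,0,0,0,0],[0,0,0,0,0,0,0]]'
python3 - <<'E'
from h import *
go(.4546,.1713,.05)
im={n:manip.read_camera(n) for n in C}
a=im["side"][220:345,220:345,::-1];b=im["top"][137:237,212:312,::-1]
cv2.imwrite("pics/c9.png",cv2.hconcat([cv2.resize(a,(380,380)),cv2.resize(b,(380,380))]))
E
```

```text
clock: 15.98
tcp_pos: [0.4494, 0.1736, 0.1462]
orientation: [0.971, 0.239, -0.001, -0.0]
contact_force: [-0.4, -0.8, -1.7]
width: 0.645
grasp_force: 30.0
clock: 16.15
tcp_pos: [0.4542, 0.171, 0.1467]
orientation: [0.971, 0.238, 0.0, 0.0]
contact_force: [-0.6, 0.5, -2.0]
width: 0.646
grasp_force: 30.0
psi 27.5 rz 0.000 d [ 0.0004 -0.0001  0.0967] tilt [ 0.001 -0.    -1.   ] rowsneeded 2.3
```

View pics/c9.png

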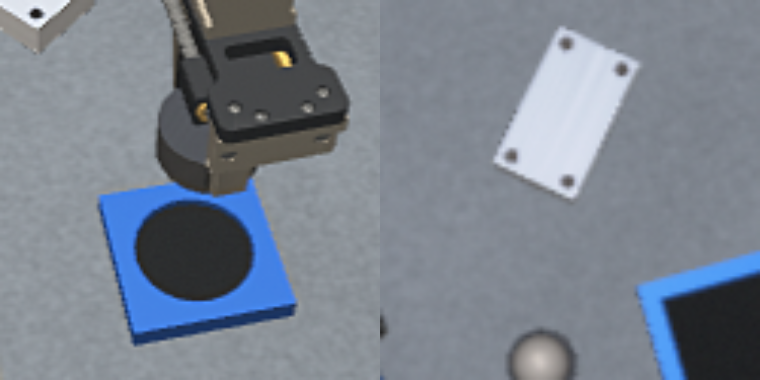

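The flange is held above its nest (crop 195,140). To check its centring in the jaws, I'll compare its left silhouette with the TCP.

Run:
```python
from h import *
im=manip.read_camera("side")
for v in(262,266,270):
    row=im[v].astype(int).sum(1);print(v,row[262:284])
t=manip.read_state()["tcp_pos"]
for u in(271,271.5,272,273):
    o,d=ray("side",(u,266));n=np.array([-d[1],d[0]]);n/=np.linalg.norm(n);print(u,"dist mm",1000*n@(t[:2]-o[:2]),n, plane("side",(u,266),.125))
```

```text
262 [460 458 458 462 462 459 461 470 449 256 200 270 265 267 267 262 267 268
 264 264 269 270]
266 [453 457 459 464 468 471 475 482 457 177 127 156 213 279 273 266 264 264
 265 263 264 263]
270 [429 438 456 460 466 456 446 455 434 181 136 159 163 165 161 156 181 263
 272 268 266 267]
271 dist mm -28.482072060828337 [0.98630777 0.16491509] [0.48201509 0.179191   0.125     ]
271.5 dist mm -27.625910682808943 [0.98660411 0.16313286] [0.48119088 0.17897454 0.125     ]
272 dist mm -26.769907213461302 [0.98689715 0.16135062] [0.48036662 0.17875808 0.125     ]
273 dist mm -25.05840736938827 [0.98747331 0.15778616] [0.478718   0.17832512 0.125     ]
```

Offset is about 1 mm against a 7 mm clearance. Lowering.

```bash
python3 drive.py '[[0,0,0,0,0,0.03,0],[0,0,0,0,0,0.06,0],[0,0,0,0,0,0.08,0],[0,0,0,0,0,0.09,0],[0,0,0,0,0,0.096,0],[0,0,0,0,0,0.1,0],[0,0,0,0,0,0.103,0],[0,0,0,0,0,0.104,0],[0,0,0,0,0,0.104,0],[0,0,0,0,0,0.104,0]]'
```

```text
clock: 17.13
tcp_pos: [0.4543, 0.1713, 0.0431]
orientation: [0.971, 0.238, 0.001, -0.0]
contact_force: [0.2, 1.1, -2.2]
width: 0.647
grasp_force: 30.0
```

```bash
python3 drive.py '[[0,0,0,0,0,0.0007,0],[0,0,0,0,0,0.0014,0],[0,0,0,0,0,0.0021,0],[0,0,0,0,0,0.0021,0],[0,0,0,0,0,0.0021,0]]'
```

```text
clock: 17.55
tcp_pos: [0.4542, 0.1713, 0.0416]
orientation: [0.971, 0.238, 0.0, -0.0]
contact_force: [-4.6, -2.1, 14.6]
width: 0.646
grasp_force: 30.0
```

```bash
python3 drive.py '[[0,0,0,0,0,-0.0005,0],[0,0,0,0,0,-0.0005,0.7],[0,0,0,0,0,-0.0005,0.8],[0,0,0,0,0,-0.0005,0.9],[0,0,0,0,0,-0.0005,1],[0,0,0,0,0,-0.0005,1],[0,0,0,0,0,-0.02,1],[0,0,0,0,0,-0.06,1],[0,0,0,0,0,-0.09,1],[0,0,0,0,0,-0.1,1],[0,0,0,0,0,-0.1,1]]'
python3 - <<'E'
from h import *
im={n:manip.read_camera(n) for n in C}
for n in im: np.save(f"pics/{n}4.npy",im[n])
a=im["side"][250:350,230:330,::-1];b=im["top"][137:207,220:305,::-1]
cv2.imwrite("pics/c10.png",cv2.hconcat([cv2.resize(a,(300,300)),cv2.resize(b,(364,300))]))
# base: white mask in both views
for n,p,t in(("top",(262,165),200),("side",(224,207),190)):
    bl,ce,ar=blob(im[n].min(2)>t,p); bl=cv2.morphologyEx(bl,cv2.MORPH_CLOSE,np.ones((3,3)));cn=onplane(n,contour(bl),.028)
    print(n,np.round(ce,1),ar,np.round(np.hstack([*cv2.minAreaRect((cn*1000).astype(np.float32))]),1))
    cs=ce if n=="top" else (ce,cs)
p,e=tri(*cs);print(np.round(p*1000,1),e)
go(.63,-.022,.14,155)
E
```

```text
clock: 18.47
tcp_pos: [0.4555, 0.1717, 0.1427]
orientation: [0.971, 0.238, 0.003, -0.0]
contact_force: [0.5, 0.7, -0.6]
width: 1.002
grasp_force: 0.0
top [260.4 166.8] 788 [631.7 -19.8  60.5 107.3  65.1]
side [223.1 210. ] 938 [633.2 -23.3  63.7 109.9  64.8]
[630.2 -19.2  30.7] 0.001376699835344002
psi 27.5 rz 0.916 d [ 0.0675  0.2527 -0.0003] tilt [ 0.  0. -1.] rowsneeded 7.3
```

View pics/c10.png

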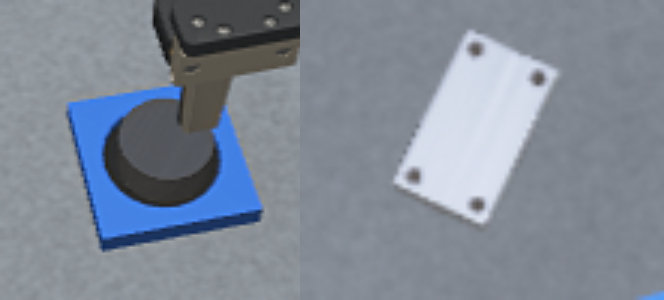

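The flange sits in its recess (crop 163,150) and the base block is bare. It measures at (631,-21) mm, angle -25°, z≈30 mm against 28 expected.

```bash
python3 drive.py '[[0,0,0.11,0.008,0.03,0,1],[0,0,0.22,0.017,0.063,0,1],[0,0,0.33,0.025,0.095,0,1],[0,0,0.44,0.034,0.126,0,1],[0,0,0.55,0.042,0.158,0,1],[0,0,0.66,0.05,0.19,0,1],[0,0,0.77,0.059,0.22,0,1],[0,0,0.88,0.0675,0.245,0,1],[0,0,0.916,0.0685,0.2527,0,1],[0,0,0.916,0.0685,0.2527,0,1],[0,0,0.916,0.0685,0.2527,0,1],[0,0,0.916,0.0685,0.2527,0,1]]'
python3 - <<'E'
from h import *
go(.631,-.021,.034,-25)
E
```

```text
clock: 19.57
tcp_pos: [0.6297, -0.0208, 0.1386]
orientation: [0.977, -0.215, -0.001, 0.0]
contact_force: [1.0, 0.5, 0.2]
width: 1.001
grasp_force: 0.0
psi -24.9 rz 0.002 d [ 0.0015 -0.0005  0.1046] tilt [-0.003  0.    -1.   ] rowsneeded 2.5
```

```bash
python3 drive.py '[[0,0,0,0,0,0.03,1],[0,0,0,0,0,0.06,1],[0,0,0,0,0,0.09,1],[0,0,0,0,0,0.102,1],[0,0,0,0,0,0.106,1],[0,0,0,0,0,0.106,0.8],[0,0,0,0,0,0.106,0],[0,0,0,0,0,0.106,0],[0,0,0,0,0,0.106,0],[0,0,0,0,0,0.106,0],[0,0,0,0,0,0.106,0],[0,0,0,0,0,0.106,0]]'
python3 - <<'E'
from h import *
go(.4525,-.142,.13,15.5)
E
```

```text
clock: 20.57
tcp_pos: [0.6321, -0.0216, 0.0358]
orientation: [0.976, -0.216, 0.001, -0.0]
contact_force: [-2.1, -0.3, 7.9]
width: 0.696
grasp_force: 30.0
psi -25.0 rz -0.707 d [-0.1117  0.185  -0.0946] tilt [ 0.002 -0.    -1.   ] rowsneeded 5.7
```

```bash
python3 drive.py '[[0,0,0,0,0,-0.005,0],[0,0,0,0,0,-0.02,0],[0,0,0,0,0,-0.045,0],[0,0,0,0,0,-0.07,0],[0,0,0,0,0,-0.09,0],[0,0,0,0,0,-0.1,0],[0,0,0,0,0,-0.1,0],[0,0,0,0,0,-0.1,0]]'
python3 - <<'E'
from h import *
go(.4525,-.142,.13,15.5)
E
```

```text
clock: 21.23
tcp_pos: [0.6309, -0.0215, 0.134]
orientation: [0.976, -0.216, 0.0, -0.0]
contact_force: [-0.7, 0.3, -4.8]
width: 0.694
grasp_force: 30.0
psi -25.0 rz -0.707 d [-0.1108  0.1846  0.004 ] tilt [ 0.  0. -1.] rowsneeded 5.7
```

```bash
python3 drive.py '[[0,0,-0.04,-0.006,0.01,0,0],[0,0,-0.12,-0.018,0.03,0,0],[0,0,-0.2,-0.031,0.052,0,0],[0,0,-0.28,-0.044,0.073,0,0],[0,0,-0.36,-0.056,0.094,0,0],[0,0,-0.44,-0.069,0.115,0,0],[0,0,-0.52,-0.082,0.136,0,0],[0,0,-0.6,-0.094,0.157,0,0],[0,0,-0.67,-0.105,0.175,0,0],[0,0,-0.707,-0.1108,0.1846,0,0],[0,0,-0.707,-0.1108,0.1846,0,0],[0,0,-0.707,-0.1108,0.1846,0,0]]'; python3 drive.py '[[0,0,0,0,0,0.02,0],[0,0,0,0,0,0.04,0],[0,0,0,0,0,0.06,0],[0,0,0,0,0,0.068,0],[0,0,0,0,0,0.068,0],[0,0,0,0,0,0.068,0]]'
python3 - <<'E'
from h import *
go(.4525,-.142,.0428,15.5)
im={n:manip.read_camera(n) for n in C}
for n in im: np.save(f"pics/{n}5.npy",im[n])
a=im["side"][140:240,255:365,::-1];b=im["top"][185:285,250:360,::-1]
cv2.imwrite("pics/c11.png",cv2.hconcat([cv2.resize(a,(396,360)),cv2.resize(b,(396,360))]))
E
```

```text
clock: 22.23
tcp_pos: [0.4519, -0.1419, 0.1332]
orientation: [0.991, 0.134, -0.001, -0.0]
contact_force: [0.2, 0.4, -4.0]
width: 0.692
grasp_force: 30.0
clock: 22.73
tcp_pos: [0.453, -0.1416, 0.066]
orientation: [0.991, 0.135, -0.0, -0.0]
contact_force: [-0.4, -0.3, -3.7]
width: 0.689
grasp_force: 30.0
psi 15.5 rz 0.000 d [-0.0006  0.0003  0.0232] tilt [-0.001  0.    -1.   ] rowsneeded 0.6
```

View pics/c11.png

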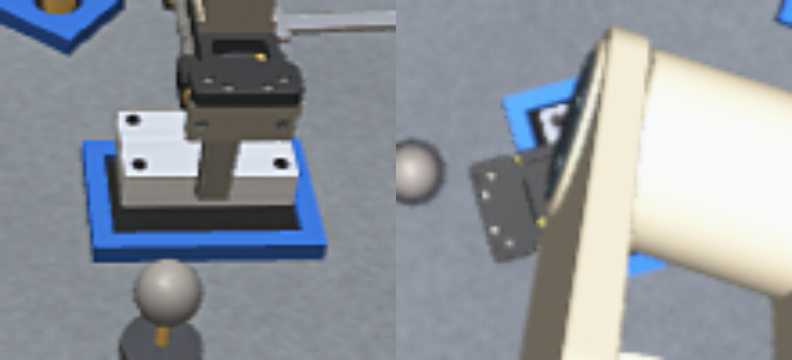

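The base block hangs over the rectangular recess. Its front bottom corners are at side crop (123,208) and (297,207). I'll check the centring by those rays.

Run:
```python
from h import *
im=np.load("pics/side5.npy").astype(int).sum(2)
print(im[190:202,300],im[190,285:294],im[190,332:342])
t=np.radians(15.5);ux=np.array([np.cos(t),np.sin(t)]);uy=np.array([-ux[1],ux[0]])
for p,z in(((289.2,197.5),.030),((337.3,197.2),.030)):
    d=plane("side",p,z)[:2]-np.array([.4533,-.1424]);print(np.round(1000*np.array([d@ux,d@uy]),1))
```

```text
[408 387 393 392 383 386 411 220 105 126 128 130] [ 90 106 167 316 384 412 408 406 405] [389 388 387 389 383 393 404 404 411 426]
[53.6 31.2]
[-57.6  31.2]
```

```bash
python3 drive.py '[[0,0,0,0.001,0,0.006,0],[0,0,0,0.0015,0,0.012,0],[0,0,0,0.0015,0,0.017,0],[0,0,0,0.0015,0,0.02,0],[0,0,0,0.0015,0,0.0215,0],[0,0,0,0.0015,0,0.022,0],[0,0,0,0.0015,0,0.0225,0],[0,0,0,0.0015,0,0.0225,0]]'
```

```text
clock: 23.5
tcp_pos: [0.4543, -0.1416, 0.0438]
orientation: [0.991, 0.135, 0.0, 0.0]
contact_force: [-0.5, 0.4, -3.9]
width: 0.689
grasp_force: 30.0
```

```bash
python3 drive.py '[[0,0,0,0,0,0.0006,0],[0,0,0,0,0,0.0012,0],[0,0,0,0,0,0.0015,0],[0,0,0,0,0,0.0015,0],[0,0,0,0,0,0.0015,0]]'
```

```text
clock: 23.92
tcp_pos: [0.4544, -0.1416, 0.0427]
orientation: [0.991, 0.135, 0.0, 0.0]
contact_force: [-2.2, -0.1, 5.8]
width: 0.693
grasp_force: 30.0
```

```bash
python3 drive.py '[[0,0,0,0,0,0,0.8],[0,0,0,0,0,0,0.9],[0,0,0,0,0,0,1],[0,0,0,0,0,0,1],[0,0,0,0,0,0,1],[0,0,0,0,0,-0.02,1],[0,0,0,0,0,-0.06,1],[0,0,0,0,0,-0.1,1],[0,0,0,0,0,-0.14,1],[0,0,0,0,0,-0.18,1],[0,0,0,0,0,-0.2,1],[0,0,0,0,0,-0.2,1]]'; python3 drive.py '[[0,0,0,0.04,0,0,1],[0,0,0,0.08,0.02,0,1],[0,0,0,0.12,0.04,0,1],[0,0,0,0.12,0.04,0,1],[0,0,0,0.12,0.04,0,1]]'
python3 - <<'E'
from h import *
im={n:manip.read_camera(n) for n in C}
a=im["side"][90:384,140:360,::-1];b=im["top"][130:270,100:400,::-1]
cv2.imwrite("pics/c12.png",cv2.hconcat([cv2.resize(a,(337,450)),cv2.copyMakeBorder(cv2.resize(b,(450,210)),0,240,0,0,0)]))
E
```

```text
clock: 24.92
tcp_pos: [0.4568, -0.1423, 0.2473]
orientation: [0.991, 0.135, 0.004, 0.002]
contact_force: [0.0, -1.1, -0.2]
width: 1.001
grasp_force: 0.0
clock: 25.33
tcp_pos: [0.5819, -0.1481, 0.2403]
orientation: [0.991, 0.135, -0.001, -0.0]
contact_force: [-0.7, 0.0, -0.2]
width: 0.999
grasp_force: 0.0
```

View pics/c12.png

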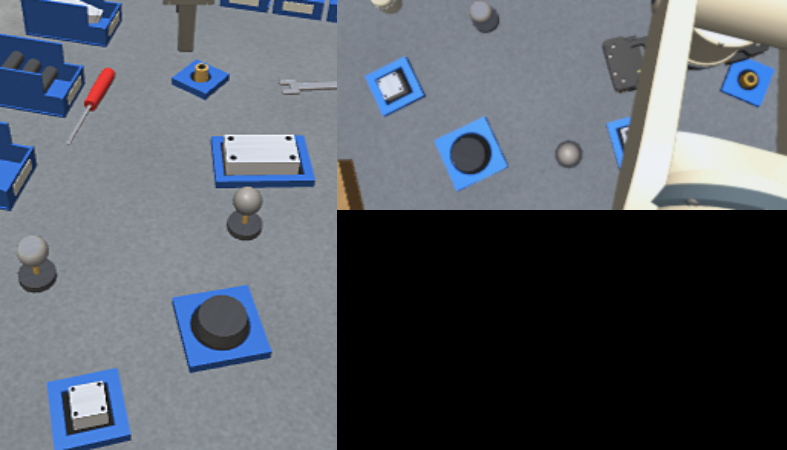

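All four parts lie inside their recesses (side crop: bushing 200,72; base 260,157; flange 220,320; block 88,403). Both balls are standing, and the arm is clear.

```bash
python3 -c "
from cell import manip
print(manip.close_job())"
```

```text
the job is handed in; nothing more can be done
None
```

I unstacked the four parts in the order asked and set each down in its matching nest; the last pictures show all four inside their recesses and both balls still standing, and I handed the job in at about 25 s on the robot clock.

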